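# Unlock and draw out the grill's ash tray

## Task

The charcoal grill is cold and its ash has to be cleared. Rest closed fingertips lightly on the thumb slide of the little safety lock and drag it all the way away from the latch, then lift the latch well up by its grip and leave it standing up, and draw the ash tray with its steel pan out to its stop. Heat has warped the lock, so feel for the slide, and never load the lock with more than 18 N; leave the plate rack, glass dish, thermometer and tongs as they are.

Things in the scene. Friction and masses are not known exactly. Their poses are not given: they have to be found in the camera images.
- safety: Foot of the safety lock on the flat front deck of a steel charcoal grill. Origin on the deck's top (85 above the counter) under the lock; +x points away from the grill's front, y across it, z up. Offsets below are in this frame (mm), all closed. The deck runs x -32 to 93, y -210 to 210; behind it stands the firebox, its top 71 above the deck. Never load the lock with more than 18 N.
- under_pad (a point): Point on the deck's top below the middle of the locked thumb pad (lock x 0, y -4, z 0). The pad, ribbed, 22 (x) x 30 (y), 2 proud of a slide plate 34 x 40 between rails, is too low to pinch. Heat has bent the lock's -y end up, differently every time, not measured: the pad's middle is 16.5 to 24 above this point and the slide's path climbs toward -y by 0 to 0.12 rad (height over 16.5, divided by 64).
- tab (a joint): Travel of the thumb slide, m, toward the lock's -y (away from the latch): 0 locked, stop at 0.015; its bolt leaves the latch's ear at 0.012. Starts at 0 to 0.002. Stiff; stays where left. A steady press of 8 to 11 N drags it, under about 7 N the fingertip slips, and at the stop it slips on. A cover 1.5 higher than the pad (y 20 to 56) keeps fingers from behind it; the far end (y -46) is 4.5 lower.
- grip (a point): Top centre of the latch's upright steel grip, a block 20 wide (y) x 12 (x) x 34 high (lock x -29, y 85, z 41 when down). It stands on a strap 20 wide whose top is 7 above the deck; pinch the grip along y, from above. The lock's bolt and casing, up to 18 above the deck, begin 5 beside the strap on its -y side.
- latch (a joint): Angle of the latch, 0 lying on the deck, up to 1.2 rad; it stays where it is left (hinge friction about 3 N at the grip). Its nose, folded down over the outside of the tray's front, holds the tray shut until about 0.25 rad. While the bolt covers its ear it gives less than 0.1 rad.
- latch_hinge (a point): The latch's hinge axis, which runs along the lock's y, at lock x 48, y 85, z 8. Lifting the grip swings it up and back toward +x about this axis.
- handle (a point): Middle of the ash tray's handle, a round steel bar 12 thick and 160 long along the lock's y, 37 below the deck (lock x -92, y 0, z -37). It stands 48 in front of the tray's front panel (42 clear behind the bar; the panel's outer face is at lock x -44, its top level with the deck), so it can be hooked or pinched from above.
- tray (a joint): How far the ash tray is drawn out from under the grill toward the lock's -x: 0 shut, stop at 0.13 m; slides with about 4 N.
- pan: Steel ash pan 340 x 340 x 32 high lying loose in the tray, under deck and firebox until the tray comes out. Origin under the middle of its front edge (the edge toward the handle), x pointing to its back.
- rack: Wooden rack with three white ceramic plates on edge, 200 x 170 x 184 high, a bystander. Origin at the centre of its underside.
- dish: Empty rectangular glass dish with its lid on, 206 x 146 x 75 high, a bystander. Origin at the centre of its underside.
- thermometer: Stainless stick thermometer lying flat, 250 long, 22 wide, 16 high, a bystander. Origin under the root of its probe, 7 from the end of the handle; probe toward +x.
- tongs: White plastic salad tongs lying flat, 290 long, 90 wide, 22 high, a bystander. Origin under their middle.

How it is judged:
On the way, in this order (a step that is already met when the one before it is completed fails the run):
1. the thumb slide is dragged clear of the latch's ear while the latch is still down (value of joint tab above 0.0125 m and value of joint latch below 0.15 rad), for 0.1 s.
2. the latch is lifted well up while the tray is still shut (value of joint latch above 0.6 rad and value of joint tray below 0.01 m), for 0.2 s.
3. the tray is drawn out to its stop (value of joint tray above 0.118 m), for 0.2 s.
At the end, for the whole second after the job is handed in: The thumb slide stands at least 12.5 mm of its 15 mm travel away from locked, the latch stands up by at least 0.6 rad, the tray is out by at least 118 of its 130 mm, and the ash pan lies flat and still in it (the middle of its front edge within 100 mm of the handle's middle) (value of joint tab above 0.0125 m and value of joint latch above 0.6 rad and value of joint tray above 0.118 m and linear speed of pan below 0.02 m/s and angle between pan's own z axis and vertical below 0.05 rad and horizontal distance between pan and handle below 0.1 m); the robot touches nothing.
It fails at once if the safety lock is pressed or pushed with more than 18 N (contact force between any of the fingers, the arm and safety above 18 N).
It fails at once if the plate rack, dish, thermometer or tongs are moved by more than 15 mm (distance of any of rack, dish, thermometer, tongs from where it was at the start of the episode above 0.015 m).
It also fails if it takes over 67 s, if anything falls off the work surface, if the arm or the gripper's body presses on something with over 40 N, if the wrist force passes 120 N, or if a joint passes its speed limit or range.

## Robot

A 6-joint arm with a two-finger parallel gripper is mounted at the origin on the work surface. World frame = base frame: x ahead of the robot, y to its left, z up, the work surface at z = 0. Lengths are in m, angles in rad, forces in N, time in s.
With the tool pointing down it reaches from about 0.375 to 0.925 m from the base axis. Payload 5.7 kg.
Tool frame: the origin (TCP) lies at the very end of the fingers, on their centre line; the grasp point (between the pads) lies 19 mm behind it (arm.grip_point_offset is the distance from the TCP to the grasp point, in m); z points along the fingers, y is the line along which they close (so a half turn about z gives the same grasp; the last joint's range is limited). The gripper opens to 85 mm and grips with 20 to 120 N. Pads are 22 mm wide; open, the fingers measure 114 mm over their backs; the gripper's body (76 mm by 85 mm) begins 54 mm behind the grasp point. The pads swing forward as they close: fully open they stand 13 mm farther back than shut.
Start: joints at [-1.218, 0.359, 1.51, -0, 1.272, -0.115], TCP at [0.271, -0.536, 0.231] pointing down, gripper open.
Joint ranges: [-2.97, 2.97], [-1.01, 2.36], [0.21, 2.38], [-0.96, 4.11], [0.2, 2.71], [-2.98, 2.98]. Speed limits (rad/s): [2.39, 2.39, 3.14, 3.14, 3.14, 3.14].

## Interface

Orientations are given as a rotation vector (axis times angle).
In Python, from rig import arm gives the robot as it stands. The module is installed in compiled form; this text tells all that it offers.
- The arm moves only by the shell command python3 -m inch 'ROWS' [FORCE]. ROWS is text: rows parted by semicolons, each of 5 numbers parted by spaces: the closure, from 0 (fully open) to 1 (shut), then the shift along the tool's x, y, z in cm, then the turn about the tool's z in degrees. In form: jaw dx dy dz spin; .... A call has 1 to 5 rows; each row is the pose to reach, as a shift and turn from the pose commanded when the call began, along the tool's axes at that moment; what a row does not reach only later rows make up. A row lasts 1/8 s, in which the tool goes at most 62.5 mm and 10.7 degrees, less where a joint would pass 70% of its speed; a pose out of reach is approached as far as the arm can. A call with a gripper value outside its range is refused whole. The fingers move at their own pace and stop on an object; FORCE is the grip in N (left out, the last holds). Time passes only in rows, so rows that repeat a pose let the fingers close. It gives the time, the measured TCP pose, the force, the opening and the grip force at its end, in the units of the state.
- arm.get_obs(): the state, without advancing time (a new reading comes with each control period).
- arm.get_image(name): name is "scene" or "top"; returns (picture, depth): 480x640x3 uint8, red, green, blue; 480x640 float32, m along the optical axis (not along the pixel's ray), 0 where there is no reading.
- arm.camera_model(name): a dict with "fx", "fy", "cx", "cy" (pixels), "extrinsics" (4x4, takes a point from camera to world coordinates). Camera axes: x right, y down, z forward; pixel columns grow to the right and rows downward; lengths in m; the calibration is good to about 2 mm. A picture is of the moment at which its call begins. camera_model takes no time and is no camera call.
- arm.finish_job(): hands the job in; it is judged then, once.
The state is a dict: "time_s": time; "joint_pos": joint angles; "qd": joint speeds; "joint_efforts": joint torques, N m; "tcp_pos": TCP position; "eef_rot": TCP orientation; "ft_force": force on the tool from outside, world axes, zero at the start; "wrist_torque": the same for the moment, N m; "opening": opening from 0.0 (shut) to 1.0 (fully open); "finger_force": force on a finger pad.
Only numpy, scipy, OpenCV 4.12 (cv2) and the standard library are available. Lean on these libraries where they do the work, as an engineer would, in place of code of your own. Each camera call takes 0.05 s, during which the arm holds its last target. There are 200 camera calls.

## Working session

There is one attempt and no reset: what is moved stays moved. The work goes in short steps, Python scripts to look and compute and a shell command to move; the robot and the scene stay as the last step left them, time stands still between calls to the robot, and variables do not carry over. Pictures are saved under pics/ and viewed, at most 10 in all, crops included, and the job is handed in when it is done.

```bash
mkdir -p pics
python3 - <<'E'
from rig import arm
import cv2,numpy as np
for n in("scene","top"):
    p,d=arm.get_image(n); cv2.imwrite(f"pics/{n}0.png",p[:,:,::-1]); np.save(f"{n}0.npy",d)
    m=arm.camera_model(n); print(n,m["fx"],m["cx"],m["cy"],np.round(m["extrinsics"],3).tolist())
o=arm.get_obs();print(o["tcp_pos"],o["eef_rot"],o["ft_force"],o["time_s"])
E
```

```text
scene 561.7543969820196 314.89761494241094 243.29377630495915 [[-0.006, 0.809, -0.588, 1.536], [1.0, -0.005, -0.017, 0.01], [-0.017, -0.588, -0.809, 1.506], [0.0, 0.0, 0.0, 1.0]]
top 493.42427227922013 315.42365700024527 240.52692808504807 [[0.029, -0.995, 0.099, 0.386], [-1.0, -0.03, -0.008, -0.01], [0.011, -0.099, -0.995, 1.568], [0.0, 0.0, 0.0, 1.0]]
[ 0.27032287 -0.53494853  0.23052978] [-3.05439804e+00 -7.27748123e-01  3.50195099e-04] [-0.06076183  0.37272251  0.09722881] 0.1
```

View pics/top0.png

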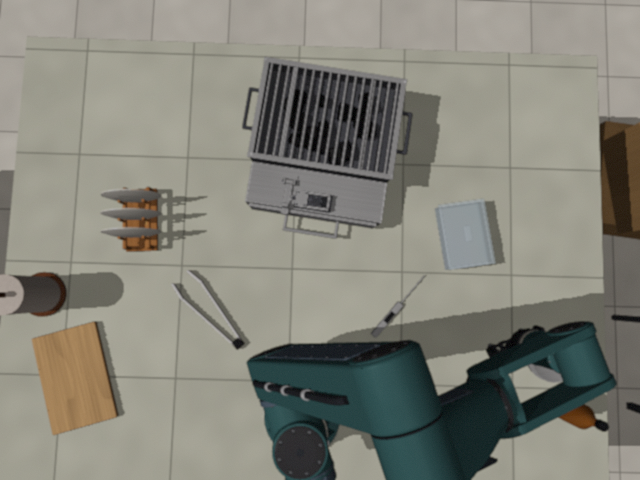

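View pics/scene0.png

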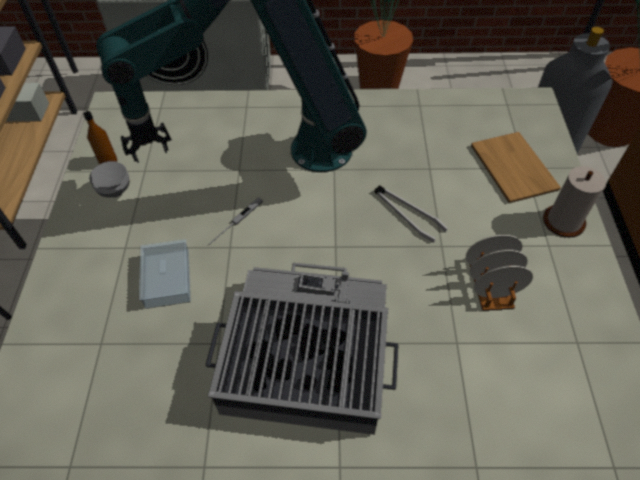

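The top view shows the grill with its deck facing the robot: lock pad near (318,202), latch near (290,190), handle bar at about (318,230). The dish is at (467,235), thermometer at (400,305), tongs at (210,310) and rack at (140,218).

```bash
cat > h.py <<'E'
from rig import arm
import cv2,numpy as np
def cloud(n,d):
    m=arm.camera_model(n);v,u=np.mgrid[:480,:640]
    P=np.stack([(u-m["cx"])/m["fx"]*d,(v-m["cy"])/m["fy"]*d,d],-1);E=m["extrinsics"]
    W=P@E[:3,:3].T+E[:3,3];W[d==0]=np.nan;return W
def proj(n,X):
    m=arm.camera_model(n);E=np.linalg.inv(m["extrinsics"]);P=np.atleast_2d(X)@E[:3,:3].T+E[:3,3]
    return np.c_[P[:,0]/P[:,2]*m["fx"]+m["cx"],P[:,1]/P[:,2]*m["fy"]+m["cy"]]
def back(n,uv,z):
    m=arm.camera_model(n);E=m["extrinsics"];r=E[:3,:3]@[(uv[0]-m["cx"])/m["fx"],(uv[1]-m["cy"])/m["fy"],1]
    return E[:3,3]+r*(z-E[2,3])/r[2]
E
python3 - <<'E'
from h import *
for n in("top","scene"):
    W=cloud(n,np.load(n+"0.npy"))
    ok=(W[...,0]>.4)&(W[...,0]<.95)&(W[...,1]>-.3)&(W[...,1]<.3)
    for lo,hi in((.078,.094),(.148,.166)):
        M=(ok&(W[...,2]>lo)&(W[...,2]<hi)).astype(np.uint8)
        k,l,s,c=cv2.connectedComponentsWithStats(M);i=1+s[1:,4].argmax()
        pts=W[l==i]; r=cv2.minAreaRect((pts[:,:2]*1000).astype(np.float32)); print(n,lo,s[i,4],np.median(pts[:,2]).round(4),r,cv2.boxPoints(r).round().tolist())
    f=dict(top=(235,150,160,100),scene=(230,255,170,60))[n];x,y,w,h=f
    p=cv2.imread(f"pics/{n}0.png")[y:y+h,x:x+w]
    cv2.imwrite(f"pics/{n}c.png",cv2.convertScaleAbs(cv2.resize(p,None,fx=4.7,fy=4.7,interpolation=cv2.INTER_CUBIC),alpha=1.3))
a=cv2.imread("pics/topc.png");b=cv2.imread("pics/scenec.png");w=max(a.shape[1],b.shape[1])
pad=lambda i:cv2.copyMakeBorder(i,0,0,0,w-i.shape[1],0)
cv2.imwrite("pics/both.png",cv2.resize(np.vstack([pad(a),pad(b)]),(640,600)) )
E
```

```text
top 0.078 5267 0.0857 ((674.0162353515625, -18.014022827148438), (420.2867126464844, 147.62612915039062), 82.74347686767578) [[574.0, -217.0], [721.0, -236.0], [774.0, 181.0], [627.0, 200.0]]
top 0.148 3902 0.1562 ((856.9638671875, -41.84735107421875), (431.05328369140625, 238.44183349609375), 82.7423095703125) [[711.0, -241.0], [948.0, -271.0], [1002.0, 157.0], [766.0, 187.0]]
scene 0.078 2841 0.0843 ((659.3110961914062, -20.513442993164062), (419.4801940917969, 97.59490966796875), 82.67472839355469) [[584.0, -222.0], [681.0, -235.0], [734.0, 181.0], [638.0, 194.0]]
scene 0.148 4178 0.1547 ((858.8984375, -46.639007568359375), (430.776611328125, 236.08682250976562), 82.80712890625) [[715.0, -246.0], [949.0, -275.0], [1003.0, 152.0], [769.0, 182.0]]
```

View pics/topc.png

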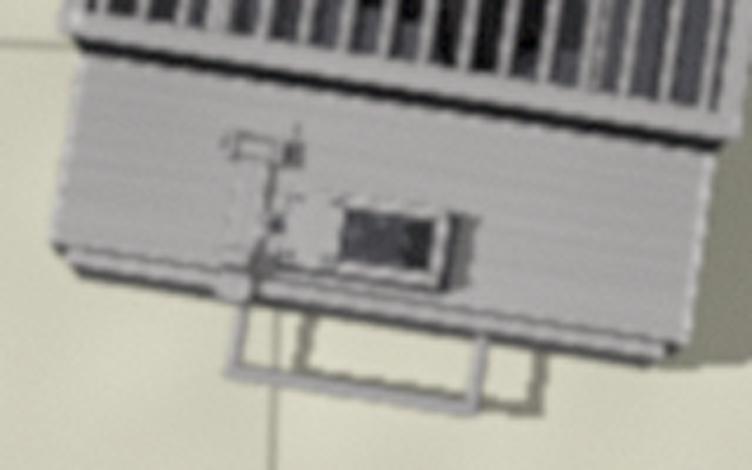

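View pics/scenec.png

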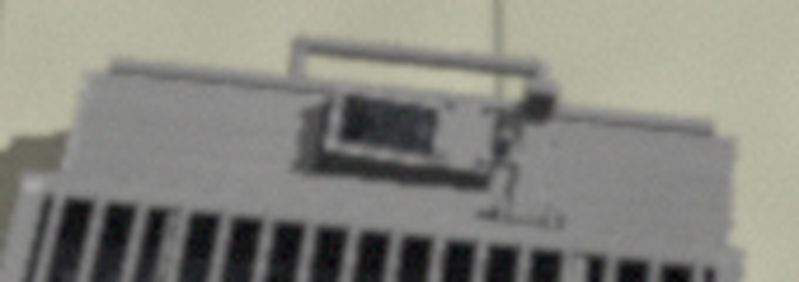

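Run:
```python
from h import *
t=np.radians(-7.27);ex=np.array([np.cos(t),np.sin(t)]);ey=np.array([-ex[1],ex[0]])
for n,pts in dict(top={"pad":((317.6,201.1),.104,0,-4),"hL":((235+230/4.7,150+373/4.7),.048,-92,80),"hR":((235+475/4.7,150+408/4.7),.048,-92,-80),"grip":((235+232/4.7,150+286/4.7),.126,-29,85)},
  scene={"pad":((312.8,281),.104,0,-4),"hR":((230+296/4.7,255+43/4.7),.048,-92,80*-1),"hL":((230+545/4.7,255+68/4.7),.048,-92,80),"grip":((230+541/4.7,255+100/4.7),.126,-29,85)}).items():
    for k,(uv,z,x,y) in pts.items():
        X=back(n,uv,z)[:2]; print(n,k,np.round(X*1000,1),"origin",np.round(1000*X-x*ex-y*ey,1))
```

```text
top pad [650.6 -25. ] origin [651.1 -21. ]
top hL [568.8  76.3] origin [650.  -14.7]
top hR [550.4 -85.9] origin [651.8 -18.2]
top grip [614.5  72.6] origin [632.5 -15.4]
scene pad [653.8 -24.7] origin [654.3 -20.7]
scene hR [556.1 -88.6] origin [657.5 -20.9]
scene hL [576.9  76.4] origin [658.  -14.6]
scene grip [651.9  69.8] origin [669.9 -18.2]
```

```bash
cat >> h.py <<'E'
from scipy.spatial.transform import Rotation as Ro
T=np.radians(-7.27);O=np.array([.653,-.0185,.085])
RL=Ro.from_euler("z",T).as_matrix()
def st(tgt=None):
    o=arm.get_obs();R=Ro.from_rotvec(o["eef_rot"]).as_matrix();p=np.array(o["tcp_pos"])
    print("t",round(o["time_s"],2),"lock mm",np.round(RL.T@(p-O)*1000,1),"F lock",np.round(RL.T@o["ft_force"],1),"yaw",round(np.degrees(np.arctan2(R[1,0],R[0,0])-T),2),"tilt",np.round(R[:,2],3),"open",round(o["opening"],2))
    if tgt is not None: print("tool cm",np.round(R.T@(O+RL@(np.array(tgt)/1000)-p)*100,2))
E
python3 -m inch '1 57.2 -28.5 0 34; 1 57.2 -28.5 0 34; 1 57.2 -28.5 0 34; 1 57.2 -28.5 0 34; 1 57.2 -28.5 0 34'; python3 -c "
from h import *;st((0,-4,60))"
```

```text
time_s: 0.72
tcp_pos: [0.4534, -0.2901, 0.2311]
eef_rot: [-3.135, 0.199, 0.0]
ft_force: [0.0, -0.4, -0.2]
opening: -0.001
finger_force: 0.0
t 0.72 lock mm [-163.7 -294.7  146.1] F lock [ 0.1 -0.4 -0.2] yaw 0.01 tilt [-0.  0. -1.] open -0.0
tool cm [ 16.37 -29.06   8.61]
```

```bash
python3 -m inch '1 16.4 -29.1 2 0; 1 16.4 -29.1 4 0; 1 16.4 -29.1 6 0; 1 16.4 -29.1 8 0; 1 16.4 -29.1 9 0' >/dev/null;python3 -m inch '1 0 0 0 0; 1 0 0 0 0'
python3 - <<'E'
from h import *
st((0,-4,60))
out=[]
tp=arm.get_obs()["tcp_pos"]
for n in("top","scene"):
    p,d=arm.get_image(n);np.save(n+"1.npy",d)
    uv=proj(n,tp)[0];print(n,uv)
    for k,q in dict(pad=(0,-4,20),grip=(-29,85,41),hL=(-92,80,-37),hR=(-92,-80,-37)).items(): print(k,proj(n,O+RL@np.array(q)/1000)[0].round(1))
    x,y=(np.array(proj(n,O)[0])-[80,55]).astype(int)
    c=cv2.resize(p[y:y+60+50,x:x+160,::-1],None,fx=5,fy=5,interpolation=cv2.INTER_CUBIC)
    print("crop",n,x,y)
    out.append(c)
cv2.imwrite("pics/a1.png",cv2.convertScaleAbs(out[0],alpha=1.3));cv2.imwrite("pics/b1.png",cv2.convertScaleAbs(out[1],alpha=1.3))
E
```

```text
time_s: 1.6
tcp_pos: [0.6311, -0.0507, 0.1568]
eef_rot: [3.135, -0.196, -0.003]
ft_force: [-0.2, -0.9, 0.4]
opening: -0.005
finger_force: 0.0
t 1.6 lock mm [-17.6 -34.7  71.8] F lock [-0.1 -0.9  0.4] yaw 0.12 tilt [-0.002 -0.    -1.   ] open -0.0
tool cm [ 1.77 -3.07  1.17]
top [326.57485681 204.75682633]
pad [316.8 200.4]
grip [285.6 204. ]
hL [285.2 228.4]
hR [336.2 236.4]
crop top 235 146
scene [303.51352545 264.64933019]
pad [313.6 280.4]
grip [344.9 271.4]
hL [344.7 268.1]
hR [293.8 263. ]
crop scene 235 229
```

View pics/b1.png

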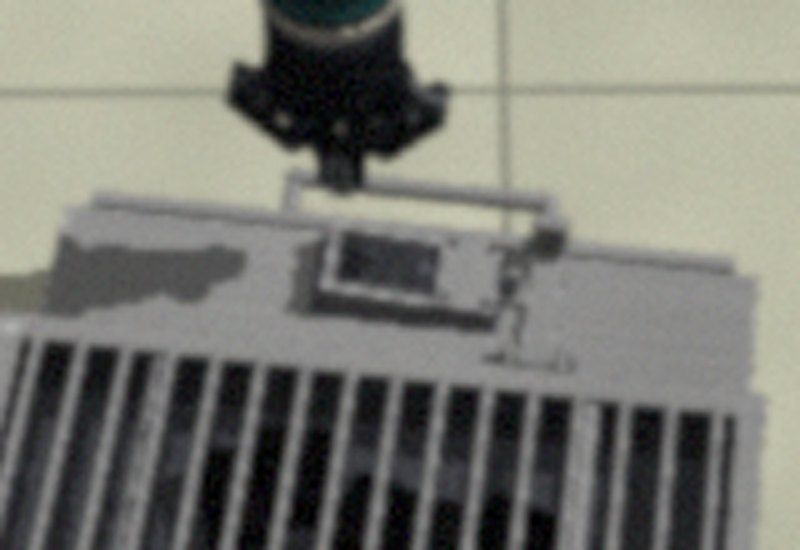

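The fingertip is at crop (343,188), about where the calibration puts it, and the pad centre at (390,263) matches the estimate within a pixel.

```bash
python3 -m inch '1 1.8 -3.1 1 0; 1 1.8 -3.1 2 0; 1 1.8 -3.1 3 0; 1 1.8 -3.1 3.6 0; 1 1.8 -3.1 3.6 0' >/dev/null;python3 -m inch '1 0 0 0 0; 1 0 0 0 0; 1 0 0 0 0;1 0 0 0 0' >/dev/null
python3 - <<'E'
from h import *
st((1,-4,29))
E
```

```text
t 2.83 lock mm [ 1.1 -3.5 36.4] F lock [-0.  -0.4  0.2] yaw 0.08 tilt [ 0.  0. -1.] open 0.0
tool cm [-0.01  0.05  0.74]
```

```bash
python3 -m inch '1 0 0.05 0.4 0; 1 0 0.05 0.7 0; 1 0 0.05 0.8 0;1 0 0.05 0.9 0;1 0 0.05 0.9 0' |grep -E "tcp|ft"; python3 -m inch '1 0 0 0.1 0;1 0 0 0.1 0'|grep -E "tcp|ft";  python3 -m inch '1 0 0 0.1 0;1 0 0 0.1 0'|grep -E "tcp|ft"
```

```text
tcp_pos: [0.6534, -0.0226, 0.1122]
ft_force: [-0.4, -0.6, 0.2]
tcp_pos: [0.6534, -0.0226, 0.1112]
ft_force: [0.5, 0.3, -0.4]
tcp_pos: [0.6534, -0.0226, 0.1101]
ft_force: [-0.2, 0.4, 0.6]
```

```bash
cat > g.sh <<'E'
# pass the reading on; fail when the vertical force exceeds $1 (stop chaining moves)
awk -v m=$1 -F'[][,]' '/tcp_pos/{z=$4}/ft_force/{print z,$2,$3,$4; if($4>m||$4<-m)e=1}END{exit e}'
E
python3 -m inch '1 0 0 0.05 0;1 0 0 0.05 0'|sh g.sh 2.5 && python3 -m inch '1 0 0 0.05 0;1 0 0 0.05 0'|sh g.sh 2.5 && python3 -m inch '1 0 0 0.05 0;1 0 0 0.05 0'|sh g.sh 2.5 && python3 -m inch '1 0 0 0.05 0;1 0 0 0.05 0'|sh g.sh 2.5 && python3 -m inch '1 0 0 0.05 0;1 0 0 0.05 0'|sh g.sh 2.5 && python3 -m inch '1 0 0 0.05 0;1 0 0 0.05 0'|sh g.sh 2.5 && python3 -m inch '1 0 0 0.05 0;1 0 0 0.05 0'|sh g.sh 2.5 && python3 -m inch '1 0 0 0.05 0;1 0 0 0.05 0'|sh g.sh 2.5
```

```text
0.1097 -1.1  -0.3  -0.5
 0.1093 -0.1  -0.5  -0.0
 0.1092 -1.3  -0.6  4.3
```

```bash
python3 -m inch '1 0 0 0 0'|sh g.sh 20; python3 -m inch '1 0 0 0.02 0;1 0 0 0.02 0'|sh g.sh 20
```

```text
0.1091 -1.2  -0.3  5.6
 0.1091 -1.9  0.1  6.7
```

```bash
python3 -m inch '1 0 0 0.03 0;1 0 0 0.03 0'|sh g.sh 20; python3 -m inch '1 0 0 0 0'|sh g.sh 20
```

```text
0.1091 -1.4  -0.1  7.9
 0.109 -2.3  -0.6  8.4
```

```bash
python3 -m inch '1 0 0 0.02 0;1 0 0.05 0.02 0'|sh g.sh 12 && python3 -m inch '1 0 0.05 -0.005 0;1 0 0.1 -0.01 0'|sh g.sh 11.5 && python3 -m inch '1 0 0.05 -0.005 0;1 0 0.1 -0.01 0'|sh g.sh 11.5; python3 -c "
from h import *;st()"
```

```text
0.109 -2.2  1.5  8.4
 0.109 -1.4  4.8  8.7
 0.109 -0.8  6.5  8.4
t 6.2 lock mm [ 1.1 -4.5 24. ] F lock [-1.6  6.4  8.4] yaw 0.05 tilt [ 0.001  0.003 -1.   ] open 0.0
```

```bash
python3 -m inch '1 0 0.05 0.02 0;1 0 0.1 0.02 0'|sh g.sh 11.5 && python3 -m inch '1 0 0.05 0 0;1 0 0.1 0 0'|sh g.sh 11.5 && python3 -m inch '1 0 0.05 -0.005 0;1 0 0.1 -0.01 0'|sh g.sh 11.5; python3 -c "
from h import *;st()"
```

```text
0.1091 -1.9  6.8  9.4
 0.1091 -2.1  8.5  9.9
 0.1093 -1.9  7.8  9.9
t 6.95 lock mm [ 1.1 -7.2 24.3] F lock [-2.9  7.5  9.9] yaw 0.06 tilt [ 0.001  0.003 -1.   ] open -0.0
```

```bash
python3 -m inch '1 0 0.05 -0.005 0;1 0 0.1 -0.01 0'|sh g.sh 11.5 && python3 -m inch '1 0 0.05 -0.005 0;1 0 0.1 -0.01 0'|sh g.sh 11.5 && python3 -m inch '1 0 0.05 -0.005 0;1 0 0.1 -0.01 0'|sh g.sh 11.5&& python3 -m inch '1 0 0.05 -0.005 0;1 0 0.1 -0.01 0'|sh g.sh 11.5; python3 -c "
from h import *;st()"
```

```text
0.1093 -1.5  8.3  9.6
 0.1095 -1.4  8.1  10.7
 0.1096 -2.2  7.2  10.5
 0.1097 -2.4  7.0  10.2
t 7.95 lock mm [  1.1 -11.2  24.7] F lock [-3.2  6.7 10.2] yaw 0.06 tilt [ 0.001  0.003 -1.   ] open 0.0
```

```bash
python3 -m inch '1 0 0.05 -0.005 0;1 0 0.1 -0.012 0'|sh g.sh 11.5 && python3 -m inch '1 0 0.05 -0.005 0;1 0 0.1 -0.012 0'|sh g.sh 11.5 && python3 -m inch '1 0 0.05 -0.005 0;1 0 0.1 -0.012 0'|sh g.sh 11.5&& python3 -m inch '1 0 0.05 -0.005 0;1 0 0.1 -0.012 0'|sh g.sh 11.5 && python3 -m inch '1 0 0.05 -0.005 0;1 0 0.1 -0.012 0'|sh g.sh 11.5; python3 -c "
from h import *;st()"
```

```text
0.1098 -1.4  7.8  10.0
 0.1099 -1.3  7.9  11.0
 0.11 -2.3  7.5  10.5
 0.1101 -2.0  7.2  10.1
 0.1102 -1.3  6.9  10.3
t 9.2 lock mm [  1.1 -16.2  25.2] F lock [-2.2  6.7 10.3] yaw 0.06 tilt [ 0.001  0.003 -1.   ] open 0.0
```

```bash
python3 -m inch '1 0 0.05 -0.005 0;1 0 0.1 -0.012 0'|sh g.sh 11.5 && python3 -m inch '1 0 0.05 -0.005 0;1 0 0.1 -0.012 0'|sh g.sh 11.5 && python3 -m inch '1 0 0.05 -0.005 0;1 0 0.1 -0.012 0'|sh g.sh 11.5&& python3 -m inch '1 0 0.05 -0.005 0;1 0 0.1 -0.012 0'|sh g.sh 11.5 && python3 -m inch '1 0 0.05 -0.005 0;1 0 0.1 -0.012 0'|sh g.sh 11.5; python3 -c "
from h import *;st()"
```

```text
0.1103 -1.6  7.5  10.2
 0.1105 -1.2  7.9  9.7
 0.1105 -1.0  7.4  9.0
 0.1107 -0.2  8.1  9.0
 0.1108 -0.5  7.6  8.4
t 10.45 lock mm [  1.8 -21.1  25.8] F lock [-1.5  7.5  8.4] yaw 0.06 tilt [ 0.002  0.003 -1.   ] open -0.0
```

```bash
python3 -m inch '1 0 0.05 0.01 0;1 0 0.1 0.01 0'|sh g.sh 11.5 && python3 -m inch '1 0 0.05 -0.005 0;1 0 0.1 -0.01 0'|sh g.sh 11.5 && python3 -m inch '1 0 0.05 -0.005 0;1 0 0.1 -0.01 0'|sh g.sh 11.5; python3 -c "
from h import *;st()"
```

```text
0.1108 -0.6  8.1  8.8
 0.111 0.7  8.9  8.0
 0.1111 1.2  9.6  8.2
t 11.2 lock mm [  2.1 -24.   26.1] F lock [-0.   9.7  8.2] yaw 0.05 tilt [ 0.003  0.004 -1.   ] open -0.0
```

```bash
python3 -m inch '1 0 0 -2 0;1 0 0 -6 0;1 0 0 -6 0'|sh g.sh 20; python3 -m inch '0.4 -4 -6 0 0;0.4 -10 -10.9 0 0;0.4 -10 -10.9 0 0;0.4 -10 -10.9 0 0'|sh g.sh 20
python3 - <<'E'
from h import *
st((-29,85,20))
out=[]
for n in("top","scene"):
    p,d=arm.get_image(n)
    x,y=(np.array(proj(n,O)[0])-[60,30]).astype(int)
    c=cv2.resize(p[y:y+50,x:x+120,::-1],None,fx=6,fy=6,interpolation=cv2.INTER_CUBIC);print(x,y)
    out.append(c)
    for k,q in dict(grip=(-29,85,41),locked=(0,-4,22),drawn=(0,-19,24)).items(): print(k,(proj(n,O+RL@np.array(q)/1000)[0]-[x,y])*6)
cv2.imwrite("pics/c1.png",cv2.convertScaleAbs(np.vstack(out),alpha=1.3))
E
```

```text
0.1729 -1.0  0.4  0.5
 0.1693 -0.2  -0.0  0.7
t 12.07 lock mm [-100.6   83.1   84.3] F lock [-0.2 -0.1  0.7] yaw 0.2 tilt [-0.001 -0.    -1.   ] open 0.6
tool cm [ 7.17 -0.16  6.42]
255 171
grip [183.84852762 198.15040415]
locked [370.81368429 175.69992839]
drawn [400.54048314 179.63114115]
255 254
grip [539.17899135 104.47241042]
locked [351.29009167 156.43288921]
drawn [320.88195972 151.08599322]
```

View pics/c1.png

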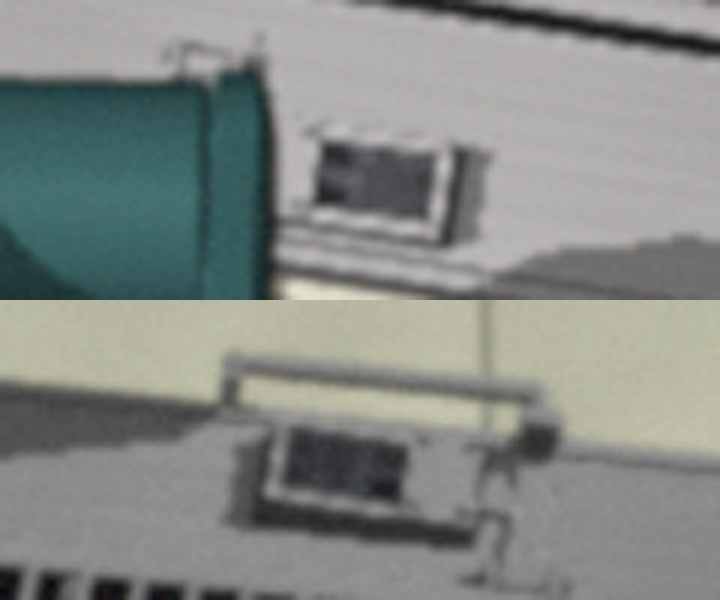

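Top view: the pad has shifted right to about (395,183), its drawn position, leaving a dark gap on its left. Scene view: the grip's top is near (537,410), matching the estimate.

```bash
python3 -m inch '0.5 7 -0.2 0 0;0.5 7 -0.2 0 0;0.5 7 -0.2 2 0;0.5 7 -0.2 4 0;0.5 7 -0.2 4 0' 60 |sh g.sh 20;python3 -m inch '0.5 0 0 0 0;0.5 0 0 0 0'|sh g.sh 20; python3 -c "
from h import *;st((-29,85,20))"
```

```text
0.128 0.3  0.1  0.0
 0.1309 -0.5  0.6  0.0
t 13.05 lock mm [-28.1  84.2  45.9] F lock [-0.6  0.5  0. ] yaw 0.05 tilt [ 0.002  0.    -1.   ] open 0.5
tool cm [-0.09 -0.07  2.59]
```

```bash
python3 -m inch '0.5 0 -0.05 1 0;0.5 0 -0.05 1.8 0;0.5 0 -0.05 2.4 0;0.5 0 -0.05 2.45 0;0.5 0 -0.05 2.45 0' |sh g.sh 8 && python3 -m inch '0.8 0 0 0 0;1 0 0 0 0;1 0 0 0 0;1 0 0 0 0' 60; python3 -c "
from h import *;st((-29,85,20))"
```

```text
0.1053 0.2  -0.1  0.4
time_s: 14.18
tcp_pos: [0.6351, 0.0695, 0.1058]
eef_rot: [-3.135, 0.197, -0.001]
ft_force: [-0.9, 0.5, 4.0]
opening: 0.217
finger_force: 58.7
t 14.18 lock mm [-28.9  85.   20.8] F lock [-1.   0.4  4. ] yaw 0.07 tilt [ 0.001  0.    -1.   ] open 0.22
tool cm [-0.01  0.    0.08]
```

```bash
python3 -m inch '1 0.27 0 -0.76 0;1 0.61 0 -1.48 0;1 1.02 0 -2.17 0;1 1.5 0 -2.82 0;1 2.05 0 -3.41 0'; python3 -c "
from h import *;st()"
```

```text
time_s: 14.8
tcp_pos: [0.6544, 0.067, 0.1387]
eef_rot: [-3.135, 0.197, 0.004]
ft_force: [4.1, 0.3, -16.2]
opening: 0.215
finger_force: 59.0
t 14.8 lock mm [-9.5 84.9 53.7] F lock [  4.    0.9 -16.2] yaw 0.07 tilt [-0.003  0.    -1.   ] open 0.21
```

```bash
python3 -m inch '1 0.59 0 -0.54 0;1 1.24 0 -1.01 0;1 1.94 0 -1.41 0;1 2.67 0 -1.75 0;1 3.43 0 -2.01 0'; python3 -m inch '1 0 0 0 0;1 0 0 0 0;1 0 0 0 0'; python3 -c "
from h import *;st()"
```

```text
time_s: 15.42
tcp_pos: [0.6885, 0.0626, 0.1598]
eef_rot: [3.135, -0.197, -0.004]
ft_force: [-5.6, 0.8, -10.0]
opening: 0.215
finger_force: 59.0
time_s: 15.8
tcp_pos: [0.6901, 0.0624, 0.1603]
eef_rot: [3.135, -0.197, 0.004]
ft_force: [-0.3, 0.5, -8.0]
opening: 0.211
finger_force: 59.3
t 15.8 lock mm [26.6 84.9 75.3] F lock [-0.3  0.5 -8. ] yaw 0.08 tilt [ 0.002 -0.    -1.   ] open 0.21
```

```bash
python3 -m inch '0.5 0 0 0 0;0.4 0 0 0 0;0.4 0 0 -1 0;0.4 0 0 -5 0;0.4 0 0 -6 0'|sh g.sh 20; python3 -m inch '1 -6 5 -2 0;1 -12 11 -2 0;1 -12 11 -2 0;1 -12 11 -2 0'|sh g.sh 20
python3 - <<'E'
from h import *
st((-65,-30,-50))
out=[]
for n in("top","scene"):
    p,d=arm.get_image(n)
    x,y=(np.array(proj(n,O)[0])-[60,30]).astype(int)
    c=cv2.resize(p[y:y+50,x:x+120,::-1],None,fx=6,fy=6,interpolation=cv2.INTER_CUBIC)
    out.append(c)
    for th in(0,.8,1.):
        X=-77*np.cos(th)+33*np.sin(th)+48;Z=77*np.sin(th)+33*np.cos(th)+8
        print(th,(proj(n,O+RL@np.array((X,85,Z))/1000)[0]-[x,y])*6)
cv2.imwrite("pics/d1.png",cv2.convertScaleAbs(np.vstack(out),alpha=1.3))
E
```

```text
0.2238 -0.3  -1.0  0.1
 0.24 0.8  -0.3  1.1
t 16.93 lock mm [-96.3 -26.7 155. ] F lock [ 0.9 -0.2  1.1] yaw -0.06 tilt [-0.001 -0.    -1.   ] open 0.0
tool cm [ 3.14  0.31 20.5 ]
0 [183.84852762 198.15040415]
0.8 [194.99176799  86.14651959]
1.0 [199.99169489  51.42527548]
0 [539.17899135 104.47241042]
0.8 [531.54820579 135.06999373]
1.0 [528.21551512 159.00546315]
```

View pics/d1.png

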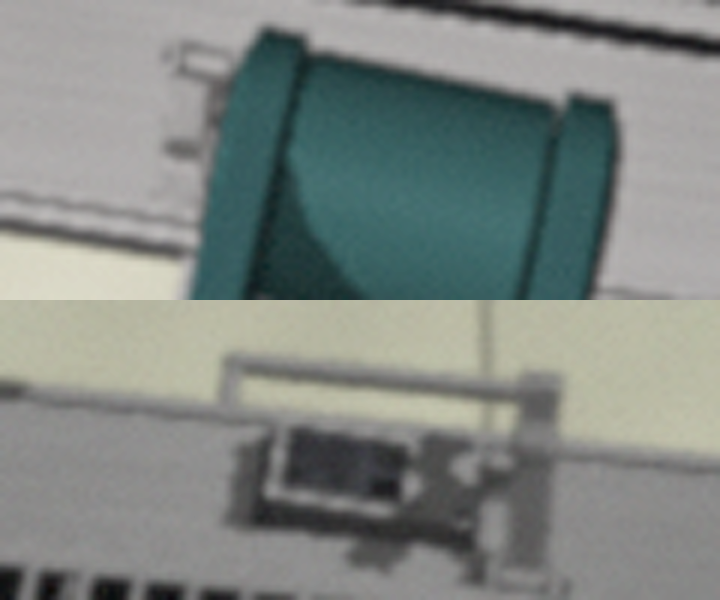

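The latch's strap stands up, its top near (200,60) in the top view, which fits about 1.0 rad. Next I hook the handle.

```bash
python3 -m inch '1 2.7 2.8 3 0;1 2.7 2.8 7 0;1 2.7 2.8 11 0;1 2.7 2.8 13 0;1 2.7 2.8 13 0'|sh g.sh 20;python3 -m inch '1 0 0 0 0;1 0 0 0 0;1 0 0 0 0'|sh g.sh 20; python3 -c "
from h import *;st((-69,-55,-48))"
```

```text
0.1075 0.8  -1.0  0.4
 0.1105 0.3  0.0  -0.1
t 18.02 lock mm [-66.4 -53.1  25.5] F lock [ 0.3  0.  -0.1] yaw 0.08 tilt [ 0.002 -0.    -1.   ] open -0.0
tool cm [-0.28  0.19  7.35]
```

```bash
python3 -m inch '1 -0.2 0.2 1.5 0;1 -0.2 0.2 3 0;1 -0.2 0.2 4.5 0;1 -0.2 0.2 6 0;1 -0.2 0.2 7.2 0'|sh g.sh 6 && python3 -m inch '1 -0.4 0 0 0;1 -0.8 0 0 0;1 -1.2 0 0 0;1 -1.6 0 0 0;1 -2 0 0 0'; python3 -c "
from h import *;st()"
```

```text
0.0361 -0.1  0.5  0.4
time_s: 19.27
tcp_pos: [0.5581, -0.0621, 0.0382]
eef_rot: [3.135, -0.197, 0.003]
ft_force: [4.5, -0.6, -0.1]
opening: -0.002
finger_force: 2.2
t 19.27 lock mm [-88.6 -55.3 -46.8] F lock [ 4.6  0.  -0.1] yaw 0.07 tilt [ 0.002 -0.    -1.   ] open -0.0
```

```bash
python3 -m inch '1 -1 0 0 0;1 -2 0 0 0;1 -3 0 0 0;1 -4 0 0 0;1 -5 0 0 0'|sh g.sh 20; python3 -m inch '1 -1 0 0 0;1 -2 0 0 0;1 -3 0 0 0;1 -4 0 0 0;1 -4.7 0 0 0'|sh g.sh 20;python3 -m inch '1 -0.4 0 0 0;1 -0.8 0 0 0;1 -1.2 0 0 0;1 -1.6 0 0 0;1 -2 0 0 0'|sh g.sh 20; python3 -c "
from h import *;st()"
```

```text
0.0382 4.8  0.8  0.1
 0.0381 5.2  0.9  2.0
 0.0378 13.2  2.6  -3.7
t 21.15 lock mm [-204.1  -55.5  -47.2] F lock [12.8  4.2 -3.7] yaw 0.05 tilt [ 0.004 -0.001 -1.   ] open -0.0
```

```bash
python3 -m inch '1 -0.2 0 0 0;1 -0.4 0 0 0;1 -0.4 0 0 0'; python3 -m inch '1 0.6 0 0 0;1 1.3 0 0 0;1 1.4 0 0 0;1 1.4 0 0 0'|sh g.sh 20; python3 -c "
from h import *;st()"; python3 -m inch '1 0 0 -3 0;1 0 0 -7 0;1 0 0 -12 0;1 0 0 -16 0;1 0 0 -16 0'|sh g.sh 20; python3 -m inch '1 0 6 0 0;1 0 12 0 0;1 0 18 0 0;1 0 18 0 0'|sh g.sh 20
python3 - <<'E'
from h import *
st()
out=[]
for n in("top","scene"):
    p,d=arm.get_image(n)
    x,y=(np.array(proj(n,O-[.06,0,0])[0])-[70,33]).astype(int)
    c=cv2.resize(p[y:y+65,x:x+140,::-1],None,fx=4.5,fy=4.5,interpolation=cv2.INTER_CUBIC)
    out.append(c)
    for q in((-92,80,-37),(-222,80,-37),(-222,-80,-37),(0,-19,24)): print(q,(proj(n,O+RL@np.array(q)/1000)[0]-[x,y])*4.5)
cv2.imwrite("pics/e1.png",cv2.convertScaleAbs(np.vstack(out),alpha=1.3))
E
```

```text
time_s: 21.52
tcp_pos: [0.4435, -0.0477, 0.038]
eef_rot: [3.134, -0.199, 0.017]
ft_force: [16.6, 3.5, -8.6]
opening: -0.002
finger_force: 7.9
 0.0372 -0.1  -0.1  -1.0
t 22.02 lock mm [-197.5  -55.2  -47.8] F lock [-0.1 -0.1 -1. ] yaw 0.08 tilt [-0.002  0.001 -1.   ] open 0.0
 0.2003 0.1  -0.8  -0.8
 0.1962 0.8  0.5  0.1
t 23.15 lock mm [-196.7 -238.9  111.2] F lock [0.7 0.6 0.1] yaw -0.22 tilt [-0.002 -0.    -1.   ] open -0.0
(-92, 80, -37) [185.41559468 186.41829556]
(-222, 80, -37) [154.783423   372.91158757]
(-222, -80, -37) [386.07407595 409.34339229]
(0, -19, 24) [349.90536235  62.72335586]
(-92, 80, -37) [448.4545033  153.57305079]
(-222, 80, -37) [466.80064109   4.03358387]
(-222, -80, -37) [247.20284485 -17.1105444 ]
(0, -19, 24) [285.66146979 203.31449492]
```

View pics/e1.png

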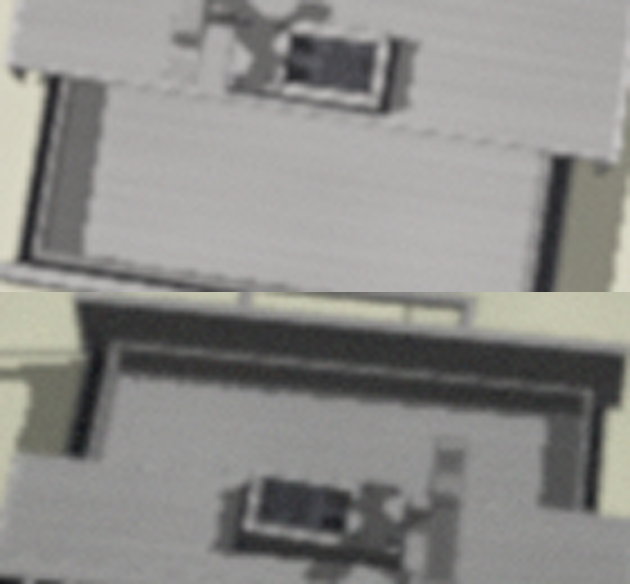

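The tray is out: the handle's end is at (468,298) against a full-travel prediction of (467,296). The pan lies flat in it, and the latch is still up.

```bash
python3 -c "
from rig import arm;print(arm.finish_job())"
```

```text
the job is handed in; nothing more can be done
None
```

The job is handed in at about 23 s of the 67 s allowed: the thumb slide was dragged to its stop, the latch left up at about 1.0 rad, and the tray and pan drawn out about 0.129 m to the stop; the hand-in returned no verdict, and nothing came near the bystanders.

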